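# Wedge a seat rail off its rest pad

## Task

Lift the orange wedge out of its open mould, lay it flat on the fixture plate and, thin end first, push it straight in under the free end of the pivoted seat rail until the rail just lifts off its rest pad, a few millimetres at the free end and no more than a centimetre. Raise the rail with the wedge alone, never with the gripper, and leave everything else where it is. Finish while still gripping the wedge in place with the rail resting on it: do not let go.

Things in the scene. Friction and masses are not known exactly. Their poses are not given: they have to be found in the camera images.
- wedge: Orange hard-plastic wedge, 120 g, 140 x 30 x 36 mm, lying underside down in wedge_mould. Origin: centre of the flat underside; x along it to the thin end, z up. x = -70 to -20 mm: heel block with upright sides, flat top 36 mm up (grip here, 30 mm across y). x = -20 to 70 mm: top is a straight ramp falling from 33 mm to 5 mm at the blunt thin end.
- wedge_tip (a point): Thin end of the wedge: middle of its lower edge (x = +70 mm, on the underside).
- wedge_heel (a point): Grip point in the heel block of the wedge: x = -45 mm, 26 mm above the underside, 10 mm below the heel's top.
- wedge_mould: Open steel mould holding the wedge, fixed to the bench. Outside 171 x 61 x 18 mm; cavity 145 x 35 mm, 12 mm deep with its floor 6 mm above the bench, so the heel of the wedge stands 24 mm proud of the mould's top. Origin: centre of its underside; x along its length in the same sense as the wedge in it, z up. It may be either of the two mould places.
- pad_mould: A second, identical fixed steel mould; it holds the black pad. Leave alone.
- pad: Black moulded bump pad, 140 x 30 x 30 mm, in pad_mould. Origin: centre of its underside. Bystander.
- fixture: Fixed aluminium plate, top 8 mm above the bench, x = -170 to 280, y = -60 to 60 mm. Origin: at bench level below the rail's free end; x along the rail from free end to pivot (the way the wedge is pushed), z up. Nothing stands on it before x = 0. Rest pad: cross bar with rubber top at x = 90 to 110 mm, 21 mm above the bench. Pivot bracket: blue cheeks at x = 240 mm, 64 mm high.
- rail (a joint): Tilt of the dark steel seat rail about its pivot; 0 = on its rest pad, positive = free end up, 0.01 rad = 2.4 mm there. It falls back by its own weight.
- rail_free_end (a point): Middle of the lower edge of the seat rail's free end (rounded, radius 4 mm), 13 mm above the plate when the rail is down. Rail: channel 50 mm wide, top 50 mm above the bench, pivot 240 mm away, 0.5 to 0.95 kg. The wedge's ramp meets the edge with its thin end about 26 to 29 mm in; then the edge rises about 0.31 mm per mm of push.
- screwdriver: Screwdriver with red handle lying on the bench. Bystander.
- wrench: Steel wrench lying on the bench. Bystander.
- spray_can: Blue and white spray can, 170 mm high, standing. Bystander.
- glue_jar: Grey jar, 80 mm high, standing. Bystander.
- collar: Steel collar, 48 mm across, 18 mm high, lying. Bystander.
There are look-alikes about, which are no part of the job. Leave any red look-alike of the wedge_mould alone. There is more than one size of the wedge; the job needs the larger.

How it is judged:
By the outcome, as a careful person would: the job done as asked, in the order asked, and still so for the second after the job is handed in, while the arm keeps its last pose, push and grip.
It also fails if it takes over 45 s, if anything falls off the work surface, if the arm or the gripper's body presses on something with over 40 N, if the wrist force passes 120 N, or if a joint passes its speed limit or range.

## Robot

A 6-joint arm with a two-finger parallel gripper is mounted at the origin on the work surface. World frame = base frame: x ahead of the robot, y to its left, z up, the work surface at z = 0. Lengths are in m, angles in rad, forces in N, time in s.
With the tool pointing down it reaches from about 0.4 to 0.825 m from the base axis. Payload 7 kg.
Tool frame: the origin (TCP) lies midway between the tips of the shut fingers; the grasp point (between the pads) lies 19 mm behind it (bot.hold_point_z is the distance from the TCP to the grasp point, in m); z points along the fingers, y is the direction in which the jaws open and shut (so a half turn about z gives the same grasp; the last joint's range is limited). The gripper opens to 85 mm and grips with 20 to 120 N. Pads are 22 mm wide; open, the fingers measure 114 mm over their backs; the gripper's body (76 mm by 85 mm) begins 54 mm behind the grasp point. The pads swing forward as they close: fully open they stand 13 mm farther back than shut.
Start: joints at [1.533, 0.359, 0.012, 0, -1.224, -0.288], TCP at [0.216, 0.639, 0.231] pointing down, gripper open.
Joint ranges: [-3.07, 3.07], [-1.43, 2.12], [-1.02, 1.25], [-3.03, 1.67], [-3.05, -0], [-3.03, 3.03]. Speed limits (rad/s): [2.39, 2.39, 3.01, 3.14, 3.14, 3.14].

## Interface

Orientations are given as a unit quaternion [x, y, z, w].
In Python, from cell import bot gives the robot as it stands.
- The arm moves only by the tool arm_command, never from a script. Its arguments are lists of equal length, an entry for each row: "delta_pos": the shift along the tool's x, y, z in cm, a list of three; "turn": the turn about the tool's z in rad. In form: {"delta_pos": [[dx, dy, dz], ...], "turn": [turn, ...]}. A call has 1 to 8 rows; each row is the pose to reach, as a shift and turn from the pose commanded when the call began, along the tool's axes at that moment; what a row does not reach only later rows make up. A row lasts 1/12 s, in which the tool goes at most 41.7 mm and 7.16 degrees, less where a joint would pass 70% of its speed; a pose out of reach is approached as far as the arm can. A call with a gripper value outside its range is refused whole. "grip" is the closure, from -1 (fully open) to 1 (shut), set as the call begins (left out, the last holds). The fingers move at their own pace and stop on an object; "grip_force" is the grip in N (left out, the last holds). Time passes only in rows, so rows that repeat a pose let the fingers close. It gives the time, the measured TCP pose, the force and the opening at its end, in the units of the state.
- bot.state(): the state, without advancing time (a new reading comes with each control period).
- bot.get_image(name): name is "scene" or "top" or "wrist"; returns a dict with "color" (384x512x3 uint8, blue, green, red), "intrinsics" (3x3 intrinsics, pixels), "dist" ([k1, k2, p1, p2, k3] as OpenCV has them; the pictures are not rectified), "world_to_cam" (4x4, takes a point from world to camera coordinates). Camera axes: x right, y up, looking along -z (the intrinsics and any distortion apply to the point x, -y, -z); pixel columns grow to the right and rows downward; lengths in m; the calibration is good to about 2 mm. A picture is of the moment at which its call begins. There is no depth.
- bot.close_job(): hands the job in, once; it reports no verdict.
Trained networks look in a picture, given as the dict that the camera call returned (one of the last four; its "shot" number tells which), for a name from the list of things; names that differ only in an ending like _2 or _b are one class to them, and where a whole thing is asked for, a point or a joint stands for the part that bears it (a point fixed in the world has none). Each returns a list of dicts, best first, with "conf" (0 to 1); they miss things now and then, are a little off and sometimes report something else, mostly with a low value. They report only what shows in the picture. A call takes as long as a camera call. They do not tell look-alikes from the thing itself.
- bot.look_for(thing, picture): "at" ([x, y, z] in m, in the coordinates of the camera as it stood for that picture, good to about 4 mm: the middle of the surface that is visible of it).
- bot.cut_out(thing, picture): "pixels" (384x512 bool, what is visible of it).
- bot.mark_of(thing, picture): "at" ([x, y, z] in m, in the coordinates of the camera as it stood for that picture, good to about 4 mm: a listed point, or the origin of a listed thing).
The state is a dict: "time": time; "joint_pos": joint angles; "dq": joint speeds; "joint_efforts": joint torques, N m; "ee_pos": TCP position; "tcp_rot": TCP orientation; "ft_force": force on the tool from outside, world axes, zero at the start; "torque": the same for the moment, N m; "gripper_width": finger opening in m.
Only numpy, scipy, OpenCV 4.12 (cv2) and the standard library are available. Lean on these libraries where they do the work, as an engineer would, in place of code of your own. Each camera call takes 0.05 s, during which the arm holds its last target. There are 200 camera calls.

## Working session

There is one attempt and no reset: what is moved stays moved. The work goes in short steps, Python scripts to look and compute and a tool call to move; the robot and the scene stay as the last step left them, time stands still between calls to the robot, and variables do not carry over. Pictures are saved under pics/ and viewed, about 8 in all and at most 12, crops included, and the job is handed in when it is done.

Besides the shell and the picture viewer there is one more tool, called after "Request:" as name([rows], argument=value, ...), one row to a line, values as JSON. arm_command: Moves the arm, as the interface text tells. Its arguments: {"type":"object","properties":{"delta_pos":{"type":"array","items":{"type":"array","items":{"type":"number"}}},"turn":{"type":"array","items":{"type":"number"}},"grip":{"type":"number"},"grip_force":{"type":"number"}},"required":["delta_pos","turn"]}

```bash
mkdir -p pics
cat > h.py <<'E'
import numpy as np, cv2
from cell import bot
def c2w(p,at):
    M=np.linalg.inv(np.array(p["world_to_cam"])); return (M@np.r_[at,1])[:3]
def pix(p,w):
    c=np.array(p["world_to_cam"])@np.r_[w,1]; c=c[:3]*[1,-1,-1]
    return cv2.projectPoints(c.reshape(1,3),np.zeros(3),np.zeros(3),np.array(p["intrinsics"],float),np.array(p["dist"],float))[0].ravel()
def ray(p,uv,z):
    n=cv2.undistortPoints(np.array([[uv]],float),np.array(p["intrinsics"],float),np.array(p["dist"],float)).ravel()
    M=np.linalg.inv(np.array(p["world_to_cam"])); d=M[:3,:3]@np.array([n[0],-n[1],-1]); o=M[:3,3]
    return o+d*(z-o[2])/d[2]
E
python3 - <<'E'
from h import *
np.set_printoptions(precision=4,suppress=True)
P={}
for n in("top","scene"):
    p=bot.get_image(n);P[n]=p; cv2.imwrite(f"pics/{n}0.png",cv2.resize(p["color"],(800,600)))
    for t in("wedge_tip","wedge_heel","wedge","wedge_mould","pad_mould","fixture","rail_free_end"):
        for r in bot.mark_of(t,p)[:3]: print(n,t,round(r["conf"],2),c2w(p,r["at"]),pix(p,c2w(p,r["at"])))
print(bot.state())
E
```

```text
top wedge_tip 0.63 [ 0.5183 -0.552  -0.0038] [424.6772 186.1246]
top wedge_tip 0.56 [ 0.5688 -0.2551  0.0015] [324.451 168.687]
top wedge_tip 0.28 [ 0.5948 -0.3682  0.0314] [365.3043 157.7424]
top wedge_heel 0.78 [ 0.5966 -0.3664  0.0294] [364.4243 157.3276]
top wedge_heel 0.68 [ 0.4634 -0.4871  0.0162] [407.2672 203.5347]
top wedge 0.87 [ 0.4847 -0.5152  0.0009] [413.9464 197.0512]
top wedge 0.77 [ 0.5883 -0.3291  0.0016] [349.0433 162.4055]
top wedge 0.48 [ 0.4242 -0.3448  0.0021] [357.1684 217.4832]
top wedge_mould 0.76 [ 0.7699 -0.3798  0.0001] [362.5509 105.1329]
top wedge_mould 0.69 [ 0.583  -0.3261 -0.0016] [347.8295 164.3702]
top wedge_mould 0.67 [ 0.2553 -0.281  -0.002 ] [337.1301 277.3076]
top pad_mould 0.76 [ 0.4248 -0.3408  0.0012] [355.6843 217.2834]
top fixture 0.79 [ 0.4818  0.0103 -0.0001] [234.6547 197.4861]
top rail_free_end 0.84 [0.4855 0.0072 0.0193] [235.5133 195.2129]
scene wedge_tip 0.95 [ 0.5741 -0.2575 -0.0006] [174.2814 210.4018]
scene wedge_tip 0.61 [ 0.5144 -0.5529 -0.0044] [ 96.2018 184.0975]
scene wedge_heel 0.7 [ 0.5972 -0.3661  0.0339] [134.1479 199.82
[... 374 characters left out ...]
4 -0.0003] [149.7224 209.176 ]
scene pad_mould 0.81 [ 0.4276 -0.3359 -0.005 ] [170.5058 179.084 ]
scene fixture 0.67 [0.4858 0.0124 0.0039] [272.3817 205.6794]
scene rail_free_end 0.69 [0.4824 0.0103 0.0253] [272.1851 199.1194]
{'time': 0.8, 'joint_pos': array([ 1.5331,  0.3586,  0.0119, -0.    , -1.2241, -0.2881]), 'dq': array([ 0.0002,  0.0003,  0.0009, -0.0025, -0.0017,  0.0012]), 'joint_efforts': array([ -0.0003, -58.2892,  29.3638,   6.9413,  -0.0007,   0.    ]), 'ee_pos': array([0.216 , 0.6395, 0.2313]), 'tcp_rot': array([ 0.9868, -0.1622, -0.    , -0.    ]), 'ft_force': array([0.5081, 0.3429, 0.2957]), 'torque': array([-0.024 ,  0.0126, -0.0237]), 'gripper_width': 0.08521095201660955}
```

View pics/top0.png

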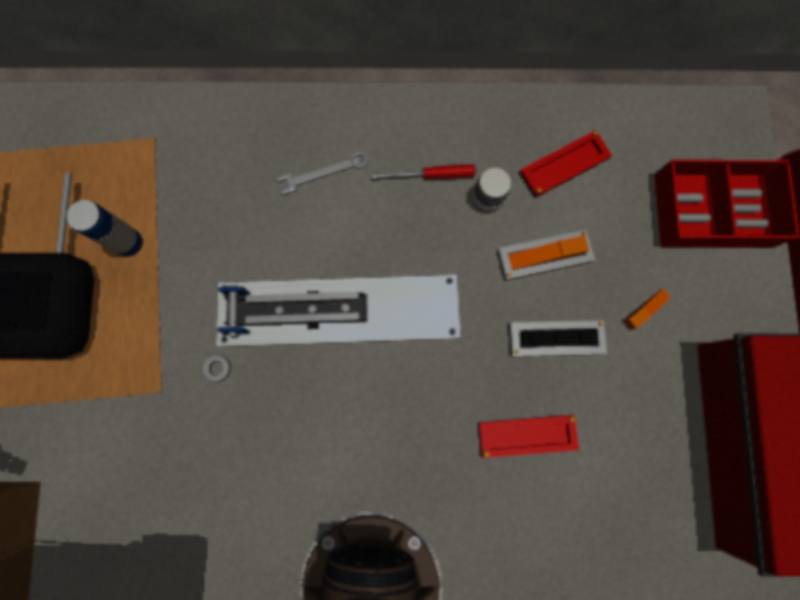

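View pics/scene0.png

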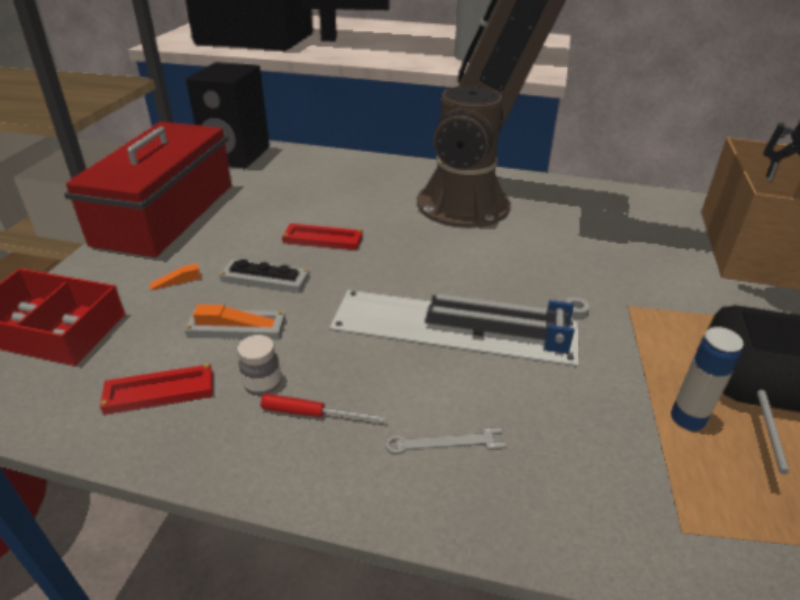

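The top view (800 px wide) shows the large wedge in the grey mould at about (547,253), with its thin end towards the rail (left). The small loose wedge is at (648,309). The rail's free end is at about (367,307) and its pivot at about (232,310). The scene view agrees, and it puts the glue jar near the wedge's left side.

```bash
cat >> h.py <<'E'
def go(pos,yaw=None):
    s=bot.state(); from scipy.spatial.transform import Rotation as R
    r=R.from_quat(s["tcp_rot"]).as_matrix(); y0=np.arctan2(r[1,0],r[0,0])
    d=r.T@(np.array(pos)-s["ee_pos"])*100
    t=0 if yaw is None else (y0-yaw+np.pi)%(2*np.pi)-np.pi
    print("t",round(s["time"],2),"ee",s["ee_pos"].round(4),"yaw",round(y0,4),"-> delta",d.round(2),"turn",round(t,3),"F",s["ft_force"].round(1),"w",round(s["gripper_width"],4))
E
python3 - <<'E'
from h import *
go([.45,.40,.25],-0.7); go([.56,.1,.25],-1.35); go([.58,-.33,.25],-1.35)
E
```

```text
t 0.8 ee [0.216  0.6395 0.2313] yaw -0.3258 -> delta [29.83 15.2  -1.87] turn 0.374 F [0.5 0.3 0.3] w 0.0852
t 0.8 ee [0.216  0.6395 0.2313] yaw -0.3258 -> delta [49.85 40.1  -1.87] turn 1.024 F [0.5 0.3 0.3] w 0.0852
t 0.8 ee [0.216  0.6395 0.2313] yaw -0.3258 -> delta [65.51 80.2  -1.87] turn 1.024 F [0.5 0.3 0.3] w 0.0852
```

Request:
arm_command([
  [30,15,-2],
  [30,15,-2],
  [30,15,-2],
  [30,15,-2],
  [30,15,-2],
  [30,15,-2],
  [30,15,-2],
  [30,15,-2],
], turn=[0.1,0.2,0.3,0.4,0.4,0.4,0.4,0.4], grip=-1)

```text
time: 1.47
ee_pos: [0.4515, 0.4016, 0.2516]
tcp_rot: [0.935, -0.355, 0.0, -0.0]
ft_force: [0.8, 0.1, 0.1]
gripper_width: 0.0852
```

```bash
python3 -c "
from h import *
go([.58,.1,.25],-1.0); go([.58,-.33,.25],-1.35)"
```

```text
t 1.47 ee [0.4515 0.4016 0.2516] yaw -0.7255 -> delta [29.63 14.04  0.15] turn 0.274 F [0.8 0.1 0.1] w 0.0852
t 1.47 ee [0.4515 0.4016 0.2516] yaw -0.7255 -> delta [58.16 46.21  0.13] turn 0.624 F [0.8 0.1 0.1] w 0.0852
```

Request:
arm_command([
  [30,14,0],
  [30,14,0],
  [30,14,0],
  [30,14,0],
  [30,14,0],
  [30,14,0],
  [30,14,0],
  [30,14,0],
], turn=[0.1,0.2,0.3,0.3,0.3,0.3,0.3,0.3])

```text
time: 2.13
ee_pos: [0.5823, 0.0973, 0.2515]
tcp_rot: [0.871, -0.491, 0.0, -0.0]
ft_force: [0.4, 1.3, 0.2]
gripper_width: 0.0855
```

Run:
```python
from h import *
np.set_printoptions(precision=4,suppress=True)
go([.58,-.33,.25],-1.35)
p=bot.get_image("wrist"); cv2.imwrite("pics/w1.png",p["color"])
for t in("rail_free_end","fixture","rail"):
    for r in bot.mark_of(t,p)[:2]: print(t,round(r["conf"],2),c2w(p,r["at"]))
```

```text
t 2.13 ee [0.5823 0.0973 0.2515] yaw -1.0258 -> delta [36.41 22.35  0.14] turn 0.324 F [0.4 1.3 0.2] w 0.0855
rail_free_end 0.9 [0.4817 0.0086 0.0156]
rail_free_end 0.56 [0.4848 0.01   0.0008]
fixture 0.81 [ 0.486   0.0112 -0.0016]Traceback (most recent call last):
  File "<stdin>", line 6, in <module>
ValueError: it knows: collar, fixture, glue_jar, pad, pad_mould, rail_free_end, screwdriver, spray_can, wedge, wedge_heel, wedge_mould, wedge_tip, wrench
```

View pics/w1.png

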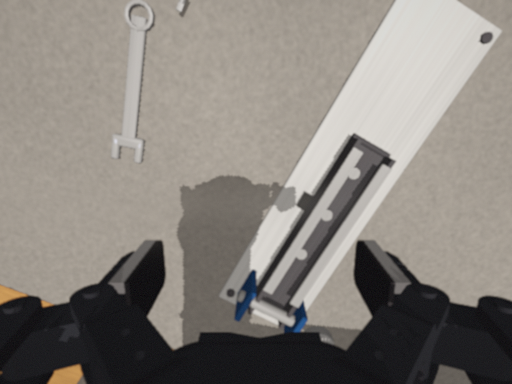

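The wrist view shows the rail's free-end top corners at about (355,135) and (394,160). The plate's left edge runs from (398,0) to (222,297), and its near corner is at (500,30).

Run:
```python
from h import *
p=bot.get_image("wrist")
a,b=ray(p,(355,135),.05),ray(p,(394,160),.05)
print("rail end",a,b,(a+b)/2, "w",np.linalg.norm(a-b))
l1,l2=ray(p,(398,0),.008),ray(p,(222,297),.008); d=l1-l2; print("plate edge yaw to pivot",np.arctan2(-d[1],-d[0]))
# white mask of plate: fit long edges
c=ray(p,(500,30),.008); print("corner",c)
cv2.imwrite("pics/w1c.png",cv2.resize(p["color"][90:330,210:450],(720,720),interpolation=cv2.INTER_CUBIC))
t=bot.get_image("top"); m=bot.cut_out("fixture",t)
if m:
    ys,xs=np.nonzero(m[0]["pixels"]); r=cv2.minAreaRect(np.c_[xs,ys].astype(np.float32)); B=cv2.boxPoints(r)
    print(m[0]["conf"],[ray(t,u,.008)[:2].round(4) for u in B])
```

```text
rail end [0.51154855 0.01443796 0.05      ] [0.45938163 0.01475985 0.05      ] [0.48546509 0.01459891 0.05      ] w 0.05216791256758515
plate edge yaw to pivot 1.609782549346886
corner [ 0.43054329 -0.15962751  0.008     ]
0.7 [array([0.5309, 0.293 ]), array([ 0.5479, -0.1578]), array([ 0.4265, -0.1595]), array([0.4102, 0.2822])]
```

Request:
arm_command([
  [36,22,0],
  [36,22,0],
  [36,22,0],
  [36,22,0],
  [36,22,0],
  [36,22,0],
  [36,22,0],
  [36,22,0],
], turn=[0.1,0.2,0.3,0.32,0.32,0.32,0.32,0.32])

```text
time: 3.1
ee_pos: [0.5809, -0.2341, 0.2516]
tcp_rot: [0.783, -0.622, 0.0, -0.0]
ft_force: [1.4, -0.2, -0.1]
gripper_width: 0.0849
```

Run:
```python
from h import *
np.set_printoptions(precision=4,suppress=True)
p=bot.get_image("wrist"); cv2.imwrite("pics/w2.png",p["color"])
for t in("wedge_tip","wedge_heel","wedge","wedge_mould"):
    for r in bot.mark_of(t,p)[:2]: print(t,round(r["conf"],2),c2w(p,r["at"]),pix(p,c2w(p,r["at"])))
go([.6,-.37,.12],-1.35)
```

```text
wedge_tip 0.67 [ 0.4845  0.0112 -0.001 ] [285.0171 333.9785]
wedge_tip 0.64 [ 0.5716 -0.2611  0.0067] [271.2849 139.8972]
wedge_heel 0.6 [ 0.596  -0.3702  0.0375] [274.4797  32.6914]
wedge 0.76 [ 0.5869 -0.3265  0.0021] [271.5895  81.5555]
wedge 0.72 [ 0.4295 -0.3403  0.003 ] [404.143 100.723]
wedge_mould 0.81 [ 0.5824 -0.3237  0.0019] [274.7853  84.9102]
t 3.35 ee [ 0.5809 -0.233   0.251 ] yaw -1.3451 -> delta [13.79  1.2  13.1 ] turn 0.005 F [-0.1  1.  -0.7] w 0.0855
```

View pics/w2.png

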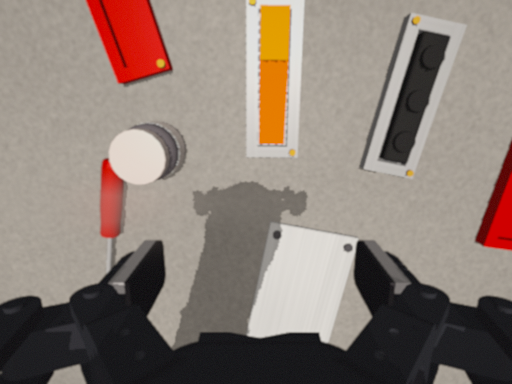

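The wrist view shows the large wedge nearly vertical in the image. The heel top spans columns 262–291 down to row 60, and the tip is at row 144. The glue jar stands clear to the left.

Run:
```python
from h import *
np.set_printoptions(precision=4,suppress=True)
p=bot.get_image("wrist"); h=cv2.cvtColor(p["color"],cv2.COLOR_BGR2HSV)
m=(h[...,0]>8)&(h[...,0]<25)&(h[...,1]>200)&(h[...,2]>100); m[:,:245]=0; m[:,310:]=0
C=[]
for r in range(14,56,3):
    x=np.nonzero(m[r])[0]; C.append((ray(p,(x.min()-.5,r),.042)+ray(p,(x.max()+.5,r),.042))/2); w=np.linalg.norm(ray(p,(x.min()-.5,r),.042)-ray(p,(x.max()+.5,r),.042))
C=np.array(C); d=C[0]-C[-1]; print("heel axis yaw",np.arctan2(-d[1],-d[0]),C[0],C[-1],"w",w)
x=np.nonzero(m[138])[0]; rr=np.nonzero(m[:,273])[0]; rr=rr[rr<150].max()+.5
tip=ray(p,((x.min()+x.max())/2,rr),.011); print("tip",tip,rr)
d=tip-C.mean(0); print("overall yaw",np.arctan2(d[1],d[0]))
k=ray(p,(276,60),.042); print("x=-20 edge",k, "dist to tip",np.linalg.norm((tip-k)[:2]))
```

```text
heel axis yaw 1.7824770640120222 [ 0.5989 -0.3843  0.042 ] [ 0.5915 -0.3498  0.042 ] w 0.02762085328619868
tip [ 0.5714 -0.2585  0.011 ] 141.5
overall yaw 1.7883111527540663
x=-20 edge [ 0.5879 -0.3438  0.042 ] dist to tip 0.08690404400226488
```

```bash
python3 -c "
from h import *
go([.595,-.369,.08],-1.3535);go([.595,-.369,.02],-1.3535)"
```

```text
t 3.4 ee [ 0.581  -0.2325  0.2512] yaw -1.3441 -> delta [13.62  1.71 17.12] turn 0.009 F [0.2 1.4 0.7] w 0.0857
t 3.4 ee [ 0.581  -0.2325  0.2512] yaw -1.3441 -> delta [13.62  1.71 23.12] turn 0.009 F [0.2 1.4 0.7] w 0.0857
```

Request:
arm_command([
  [4,0.5,0],
  [8,1,0],
  [12,1.5,2],
  [13.6,1.7,5],
  [13.6,1.7,9],
  [13.6,1.7,13],
  [13.6,1.7,15],
  [13.6,1.7,15],
], turn=[0,0.01,0.01,0.01,0.01,0.01,0.01,0.01])

```text
time: 4.07
ee_pos: [0.592, -0.367, 0.0952]
tcp_rot: [0.779, -0.627, -0.005, 0.001]
ft_force: [-0.5, 0.6, -0.7]
gripper_width: 0.0854
```

Run:
```python
from h import *
np.set_printoptions(precision=4,suppress=True)
go([.595,-.369,.02],-1.3535)
p=bot.get_image("wrist"); cv2.imwrite("pics/w3.png",p["color"])
```

```text
t 4.07 ee [ 0.592  -0.367   0.0952] yaw -1.3542 -> delta [ 0.3  -0.3   7.51] turn -0.001 F [-0.5  0.6 -0.7] w 0.0854
```

View pics/w3.png

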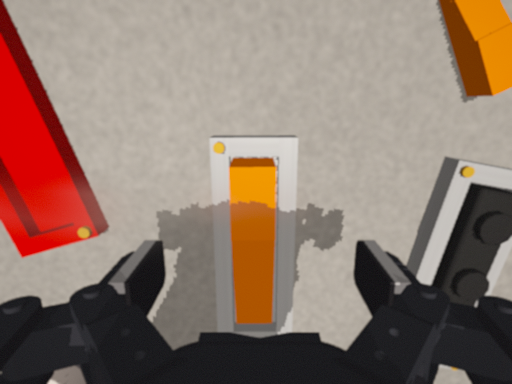

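The heel is centred between the open fingers (column about 254, against a jaw mid-point of about 260). The mould is grey and the way down is clear.

Request:
arm_command([
  [0,0,2],
  [0,0,4],
  [0,0,6],
  [0,0,7],
  [0,0,7.7],
  [0,0,7.7],
  [0,0,7.7],
], turn=[0,0,0,0,0,0,0])

```text
time: 4.7
ee_pos: [0.5955, -0.3703, 0.0256]
tcp_rot: [0.779, -0.627, 0.001, -0.0]
ft_force: [-0.9, 0.2, 0.2]
gripper_width: 0.0853
```

Run:
```python
from h import *
go([.595,-.369,.02],-1.3535)
```

```text
t 4.7 ee [ 0.5955 -0.3703  0.0256] yaw -1.3548 -> delta [-0.14  0.02  0.56] turn -0.001 F [-0.9  0.2  0.2] w 0.0853
```

Next I go down the last 5 mm and close with moderate force.

Request:
arm_command([
  [0,0,0.5],
  [0,0,0.5],
], turn=[0,0])

```text
time: 4.87
ee_pos: [0.5949, -0.3703, 0.0197]
tcp_rot: [0.779, -0.627, 0.001, -0.0]
ft_force: [-0.3, 0.3, 0.3]
gripper_width: 0.0852
```

Request:
arm_command([
  [0,0,0],
  [0,0,0],
  [0,0,0],
  [0,0,0],
  [0,0,0],
  [0,0,0],
  [0,0,0],
  [0,0,0],
], turn=[0,0,0,0,0,0,0,0], grip=1, grip_force=60)

```text
time: 5.53
ee_pos: [0.5949, -0.3705, 0.0197]
tcp_rot: [0.779, -0.627, 0.0, -0.0]
ft_force: [0.3, -0.8, 3.8]
gripper_width: 0.029
```

Request:
arm_command([
  [0,0,-0.5],
  [0,0,-1.5],
  [0,0,-3],
  [0,0,-5],
  [0,0,-7],
  [0,0,-9],
  [0,0,-10],
  [0,0,-10],
], turn=[0,0,0,0,0,0,0,0])

```text
time: 6.2
ee_pos: [0.5956, -0.3709, 0.1225]
tcp_rot: [0.779, -0.627, 0.002, -0.001]
ft_force: [0.9, -0.1, -0.8]
gripper_width: 0.0289
```

Run:
```python
from h import *
np.set_printoptions(precision=4,suppress=True)
f=np.array([-.0385,.9993,0]); o=np.array([.484,.0115,0])
go(o-.175*f+[0,0,.12],1.609-np.pi)
p=bot.get_image("wrist"); a=p["color"]
p=bot.get_image("scene"); b=p["color"][140:300,60:320]
for t in("wedge_tip","wedge_heel","wedge"):
    for r in bot.mark_of(t,p)[:2]: print(t,round(r["conf"],2),c2w(p,r["at"]),pix(p,c2w(p,r["at"])))
b=cv2.resize(b,(624,384),interpolation=cv2.INTER_CUBIC)
cv2.imwrite("pics/w4.png",cv2.resize(np.hstack([a,b]),(800,270)))
```

```text
t 6.2 ee [ 0.5956 -0.3709  0.1225] yaw -1.3556 -> delta [-22.51   5.81   0.17] turn 0.177 F [ 0.9 -0.1 -0.8] w 0.0289
wedge_tip 0.65 [ 0.5719 -0.2552  0.1029] [170.7575 180.9283]
wedge_tip 0.43 [ 0.5155 -0.5534 -0.0034] [ 95.7986 184.02  ]
wedge_heel 0.75 [ 0.4606 -0.4892  0.0141] [121.5061 172.8944]
wedge_heel 0.69 [ 0.594  -0.3654  0.1316] [128.242  170.7182]
wedge 0.69 [ 0.5868 -0.3253  0.1089] [144.414  178.3467]
wedge 0.68 [ 0.487  -0.512   0.0018] [111.7177 179.5752]
```

View pics/w4.png

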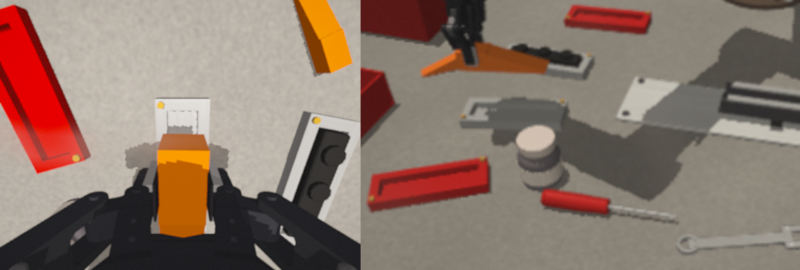

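The wedge has come out of the mould and sits square in the jaws. In the scene view it hangs roughly level, with its thin end towards the rail. Next I carry it to above the plate.

Run:
```python
from h import *
f=np.array([-.0385,.9993,0]); o=np.array([.484,.0115,0])
go(o-.135*f+[0,0,.10],1.609-np.pi)
```

```text
t 6.45 ee [ 0.5935 -0.3699  0.1174] yaw -1.356 -> delta [-26.3    4.93   1.8 ] turn 0.177 F [ 0.2  0.1 -1.1] w 0.029
```

Request:
arm_command([
  [-2,0.4,0],
  [-5,1,0],
  [-9,1.7,0],
  [-13,2.5,0],
  [-17,3.2,0.5],
  [-21,4,1],
  [-24,4.6,1.5],
  [-26,5,1.8],
], turn=[0,0.05,0.1,0.15,0.177,0.177,0.177,0.177])

```text
time: 7.12
ee_pos: [0.4877, -0.1249, 0.0999]
tcp_rot: [0.721, -0.693, -0.001, 0.001]
ft_force: [0.5, 0.5, -1.4]
gripper_width: 0.029
```

Request:
arm_command([
  [-0.3,0,0],
  [-0.3,0,0],
  [-0.3,0,0],
], turn=[0,0,0])

```text
time: 7.37
ee_pos: [0.4902, -0.124, 0.1009]
tcp_rot: [0.721, -0.693, -0.0, 0.0]
ft_force: [-0.3, -0.8, -1.1]
gripper_width: 0.0288
```

Run:
```python
from h import *
np.set_printoptions(precision=4,suppress=True)
f=np.array([-.0385,.9993,0]); o=np.array([.484,.0115,0])
go(o-.135*f+[0,0,.03],1.609-np.pi)
for n in("top","scene"):
    p=bot.get_image(n)
    for t in("wedge_tip","wedge","rail_free_end"):
        for r in bot.mark_of(t,p)[:3]:
            w=c2w(p,r["at"])
            if abs(w[0]-.48)<.08 and w[1]>-.25: print(n,t,round(r["conf"],2),w)
    if n=="scene": c=p["color"][150:270,180:400]
    else: d=p["color"][140:260,120:340]
cv2.imwrite("pics/w5.png",cv2.resize(np.hstack([c,d]),(800,218),interpolation=cv2.INTER_CUBIC))
```

```text
t 7.37 ee [ 0.4902 -0.124   0.1009] yaw -1.5319 -> delta [-0.06  0.1   7.09] turn 0.001 F [-0.3 -0.8 -1.1] w 0.0288
top wedge_tip 0.91 [ 0.4838 -0.0052  0.0869]
top wedge 0.55 [ 0.4922 -0.0818  0.0842]
top rail_free_end 0.57 [0.4811 0.0074 0.0192]
scene wedge_tip 0.78 [ 0.4899 -0.0082  0.0822]
scene wedge 0.64 [ 0.4919 -0.0777  0.0886]
scene rail_free_end 0.89 [0.4819 0.008  0.0233]
```

View pics/w5.png

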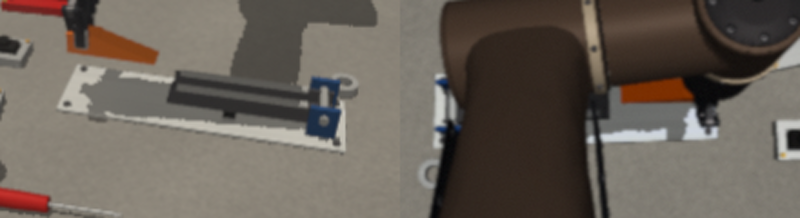

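The scene view shows the wedge held level over the plate in front of the rail; the arm hides much of the top view. I back off 0.8 cm and lower it.

Request:
arm_command([
  [0.4,0,1],
  [0.8,0,2.5],
  [0.8,0,4],
  [0.8,0,5.5],
  [0.8,0,6.5],
  [0.8,0,7.3],
  [0.8,0,7.5],
  [0.8,0,7.5],
], turn=[0,0,0,0,0,0,0,0])

```text
time: 8.43
ee_pos: [0.49, -0.1321, 0.0255]
tcp_rot: [0.72, -0.694, -0.0, 0.0]
ft_force: [0.9, 0.5, -1.6]
gripper_width: 0.0288
```

Request:
arm_command([
  [0,0,0.1],
  [0,0,0.2],
  [0,0,0.3],
  [0,0,0.3],
], turn=[0,0,0,0])

```text
time: 8.77
ee_pos: [0.4905, -0.1319, 0.0235]
tcp_rot: [0.72, -0.694, 0.0, -0.0]
ft_force: [0.1, -0.5, -1.3]
gripper_width: 0.0286
```

Request:
arm_command([
  [0,0,0.1],
  [0,0,0.15],
  [0,0,0.15],
], turn=[0,0,0])

```text
time: 9.02
ee_pos: [0.4903, -0.1319, 0.0217]
tcp_rot: [0.72, -0.694, 0.0, -0.0]
ft_force: [1.1, -0.6, -1.8]
gripper_width: 0.0291
```

Request:
arm_command([
  [0,0,0.05],
  [0,0,0.05],
], turn=[0,0])

```text
time: 9.18
ee_pos: [0.4904, -0.132, 0.0216]
tcp_rot: [0.72, -0.693, 0.0, -0.0]
ft_force: [-1.3, 1.8, 4.1]
gripper_width: 0.0286
```

The force reading changed from -1.5 to +4 N, so the wedge is on the plate. I now push along the rail axis, short of contact at first.

Request:
arm_command([
  [-0.4,0,0],
  [-1,0,0],
  [-1.7,0,0],
  [-2.4,0,0],
  [-3.1,0,0],
  [-3.7,0,0],
  [-4,0,0],
  [-4,0,0],
], turn=[0,0,0,0,0,0,0,0])

```text
time: 9.85
ee_pos: [0.4892, -0.0907, 0.0216]
tcp_rot: [0.721, -0.693, 0.0, -0.0]
ft_force: [-0.7, 1.9, 7.2]
gripper_width: 0.0287
```

Run:
```python
from h import *
np.set_printoptions(precision=4,suppress=True)
go([.484,0,.02],1.609-np.pi)
p=bot.get_image("scene")
for t in("wedge_tip","wedge","rail_free_end","fixture"):
        for r in bot.mark_of(t,p)[:2]: print(t,round(r["conf"],2),c2w(p,r["at"]))
cv2.imwrite("pics/s6.png",cv2.resize(p["color"][150:270,190:390],(800,480),interpolation=cv2.INTER_CUBIC)); cv2.imwrite("pics/s6raw.png",p["color"])
```

```text
t 9.85 ee [ 0.4892 -0.0907  0.0216] yaw -1.5317 -> delta [-9.09  0.17  0.16] turn 0.001 F [-0.7  1.9  7.2] w 0.0287
wedge_tip 0.77 [ 0.5159 -0.5512 -0.0022]
wedge_tip 0.55 [0.4908 0.028  0.0065]
wedge 0.55 [ 0.4912 -0.0464  0.009 ]
wedge 0.5 [ 0.4908 -0.509   0.0024]
rail_free_end 0.96 [0.4837 0.0097 0.0246]
fixture 0.92 [0.4842 0.012  0.0036]
```

View pics/s6.png

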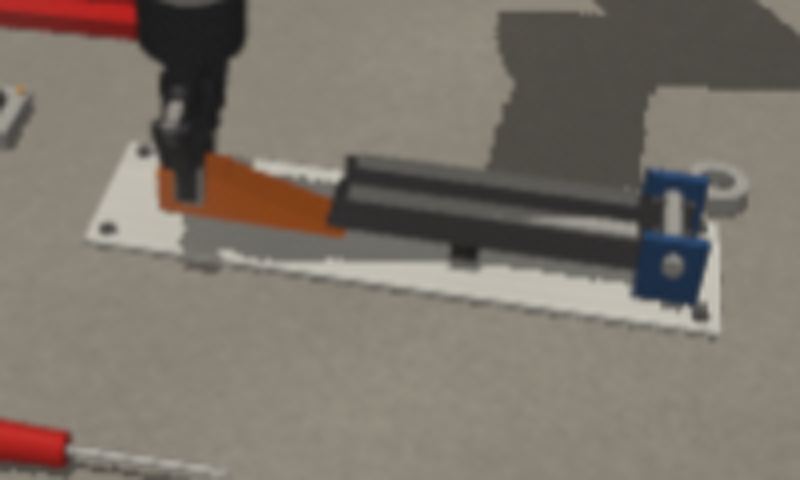

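The scene view shows the tip just under the free end, the wedge flat on the plate and the rail still down. From here I creep forward and watch the force.

Request:
arm_command([
  [-0.2,0,0],
  [-0.4,0,0],
  [-0.6,0,0],
  [-0.8,0,0],
  [-0.8,0,0],
], turn=[0,0,0,0,0])

```text
time: 10.52
ee_pos: [0.4889, -0.0832, 0.0216]
tcp_rot: [0.721, -0.693, 0.0, -0.0]
ft_force: [-0.9, -1.5, 6.2]
gripper_width: 0.0289
```

Request:
arm_command([
  [-0.15,0,0],
  [-0.2,0,0],
], turn=[0,0])

```text
time: 10.68
ee_pos: [0.4888, -0.0815, 0.0216]
tcp_rot: [0.721, -0.693, 0.0, -0.0]
ft_force: [0.8, -4.6, 5.8]
gripper_width: 0.0286
```

Request:
arm_command([
  [-0.15,0,0],
  [-0.2,0,0],
], turn=[0,0])

```text
time: 10.85
ee_pos: [0.4888, -0.0795, 0.0216]
tcp_rot: [0.721, -0.693, 0.0, -0.0]
ft_force: [-0.6, -4.0, 4.9]
gripper_width: 0.0289
```

Request:
arm_command([
  [-0.15,0,0],
  [-0.2,0,0],
], turn=[0,0])

```text
time: 11.02
ee_pos: [0.4887, -0.0775, 0.0216]
tcp_rot: [0.721, -0.693, 0.0, -0.0]
ft_force: [0.8, -5.0, 5.8]
gripper_width: 0.0291
```

Request:
arm_command([
  [-0.15,0,0],
  [-0.2,0,0],
], turn=[0,0])

```text
time: 11.18
ee_pos: [0.4885, -0.0757, 0.0215]
tcp_rot: [0.721, -0.693, 0.0, -0.0]
ft_force: [0.5, -9.1, 5.7]
gripper_width: 0.0285
```

Request:
arm_command([
  [-0.15,0,0],
  [-0.2,0,0],
], turn=[0,0])

```text
time: 11.35
ee_pos: [0.4883, -0.0741, 0.0216]
tcp_rot: [0.721, -0.693, 0.0, 0.0]
ft_force: [0.9, -10.3, 5.4]
gripper_width: 0.0289
```

Request:
arm_command([
  [-0.1,0,0],
  [-0.2,0,0],
  [-0.3,0,0],
  [-0.4,0,0],
  [-0.4,0,0],
], turn=[0,0,0,0,0])

```text
time: 11.77
ee_pos: [0.488, -0.0702, 0.0216]
tcp_rot: [0.721, -0.693, 0.0, 0.0]
ft_force: [0.5, -9.0, 6.0]
gripper_width: 0.0288
```

Request:
arm_command([
  [-0.1,0,0],
  [-0.2,0,0],
  [-0.3,0,0],
  [-0.4,0,0],
  [-0.4,0,0],
], turn=[0,0,0,0,0])

```text
time: 12.18
ee_pos: [0.4878, -0.0663, 0.0216]
tcp_rot: [0.721, -0.693, 0.0, 0.0]
ft_force: [-0.0, -9.3, 6.0]
gripper_width: 0.0285
```

Run:
```python
from h import *
np.set_printoptions(precision=4,suppress=True)
p=bot.get_image("scene"); a=cv2.imread("pics/s6raw.png"); b=p["color"]
for t in("wedge_tip","wedge","rail_free_end","fixture"):
        for r in bot.mark_of(t,p)[:2]: print(t,round(r["conf"],2),c2w(p,r["at"]))
cv2.imwrite("pics/s7raw.png",b)
f=np.array([-.0385,.9993,0]); o=np.array([.484,.0115,0])
g=lambda i:cv2.GaussianBlur(cv2.cvtColor(i,cv2.COLOR_BGR2GRAY),(0,0),.7).astype(np.float32)
A,B=g(a),g(b)
for x in(.01,.05,.1,.15,.2,.24):
    for y in(-.025,.025):
        q=o+x*f+y*np.array([-f[1],f[0],0])+[0,0,.05]; u=pix(p,q); v=pix(p,q+[0,0,.004]); c=np.round(u).astype(int)
        s=np.s_[c[1]-7:c[1]+8,c[0]-7:c[0]+8]
        _,W=cv2.findTransformECC(A[s],B[s],np.eye(2,3,dtype=np.float32),cv2.MOTION_TRANSLATION,(3,100,1e-5),None,1)
        print(x,y,"shift px",W[:,2],"4mm would be",v-u)
z=[cv2.resize(i[165:225,255:365],(800,436),interpolation=cv2.INTER_CUBIC)[:290] for i in(a,b)]
cv2.imwrite("pics/s7.png",np.vstack(z))
```

```text
wedge_tip 0.97 [0.4877 0.0531 0.0082]
wedge_tip 0.81 [ 0.5184 -0.5558 -0.0046]
wedge 0.76 [ 0.4907 -0.019   0.0084]
wedge 0.67 [ 0.701  -0.2184  0.0036]
rail_free_end 0.77 [0.4828 0.0101 0.0279]
fixture 0.65 [ 0.4859 -0.0635  0.0322]
fixture 0.6 [0.4849 0.0113 0.0029]
0.01 -0.025 shift px [-0.0228 -0.6669] 4mm would be [ 0.0579 -1.1257]
0.01 0.025 shift px [-0.1557 -0.5983] 4mm would be [ 0.0623 -1.1094]
0.05 -0.025 shift px [ 4.5724 -0.0527] 4mm would be [ 0.0914 -1.1271]Traceback (most recent call last):
  File "<stdin>", line 14, in <module>
cv2.error: OpenCV(4.12.0) /io/opencv/modules/video/src/ecc.cpp:574: error: (-7:Iterations do not converge) NaN encountered. in function 'findTransformECC'
```

The rail's free end has risen about 2.5–3 mm by both image shift and force/kinematics. I push a little more to get about 4 mm.

Request:
arm_command([
  [-0.1,0,0],
  [-0.2,0,0],
  [-0.3,0,0],
  [-0.4,0,0],
  [-0.4,0,0],
  [-0.4,0,0],
  [-0.4,0,0],
  [-0.4,0,0],
], turn=[0,0,0,0,0,0,0,0])

```text
time: 13.1
ee_pos: [0.4876, -0.0623, 0.0216]
tcp_rot: [0.721, -0.693, 0.0, 0.0]
ft_force: [0.1, -9.3, 6.5]
gripper_width: 0.0291
```

Run:
```python
from h import *
np.set_printoptions(precision=4,suppress=True)
p=bot.get_image("scene"); a=cv2.imread("pics/s6raw.png"); b=p["color"]
for t in("wedge_tip","rail_free_end"):
        for r in bot.mark_of(t,p)[:2]: print(t,round(r["conf"],2),c2w(p,r["at"]))
f=np.array([-.0385,.9993,0]); o=np.array([.484,.0115,0])
g=lambda i:cv2.GaussianBlur(cv2.cvtColor(i,cv2.COLOR_BGR2GRAY),(0,0),.7).astype(np.float32)
A,B=g(a),g(b)
for x in(0.005,.01,.015,.02,.23):
    for y in(-.025,.025):
        q=o+x*f+y*np.array([-f[1],f[0],0])+[0,0,.05]; u=pix(p,q); v=pix(p,q+[0,0,.004]); c=np.round(u).astype(int)
        s=np.s_[c[1]-5:c[1]+6,c[0]-5:c[0]+6]
        try:
            _,W=cv2.findTransformECC(A[s],B[s],np.eye(2,3,dtype=np.float32),cv2.MOTION_TRANSLATION,(3,100,1e-5),None,1); print(x,y,"shift",W[:,2],"4mm:",v-u)
        except cv2.error: pass
z=[cv2.resize(i[165:225,255:365],(800,436),interpolation=cv2.INTER_CUBIC)[:290] for i in(a,b)]
cv2.imwrite("pics/s8.png",np.vstack(z))
go([.484,0,.02],1.609-np.pi)
```

```text
wedge_tip 0.82 [0.4868 0.0558 0.007 ]
wedge_tip 0.69 [ 0.52   -0.5523 -0.0046]
rail_free_end 0.71 [0.4826 0.0073 0.028 ]
0.005 -0.025 shift [-0.6241 -0.2524] 4mm: [ 0.0538 -1.1255]
0.005 0.025 shift [-0.1625 -0.5206] 4mm: [ 0.0584 -1.1092]
0.01 -0.025 shift [-0.015  -1.1358] 4mm: [ 0.0579 -1.1257]
0.01 0.025 shift [ 0.0086 -0.0774] 4mm: [ 0.0623 -1.1094]
0.015 -0.025 shift [-0.1644 -1.0813] 4mm: [ 0.0621 -1.1259]
0.015 0.025 shift [ 0.0068 -0.3446] 4mm: [ 0.0661 -1.1096]
0.02 -0.025 shift [-0.2352 -1.1524] 4mm: [ 0.0662 -1.1261]
0.02 0.025 shift [ 0.2136 -0.3178] 4mm: [ 0.07   -1.1098]
0.23 -0.025 shift [ 0.0546 -0.015 ] 4mm: [ 0.2501 -1.1303]
0.23 0.025 shift [0.0801 0.3119] 4mm: [ 0.2404 -1.1151]
t 13.25 ee [ 0.4876 -0.0623  0.0216] yaw -1.5322 -> delta [-6.24  0.12  0.15] turn 0.0 F [ 1.  -8.5  6.9] w 0.0288
```

View pics/s8.png

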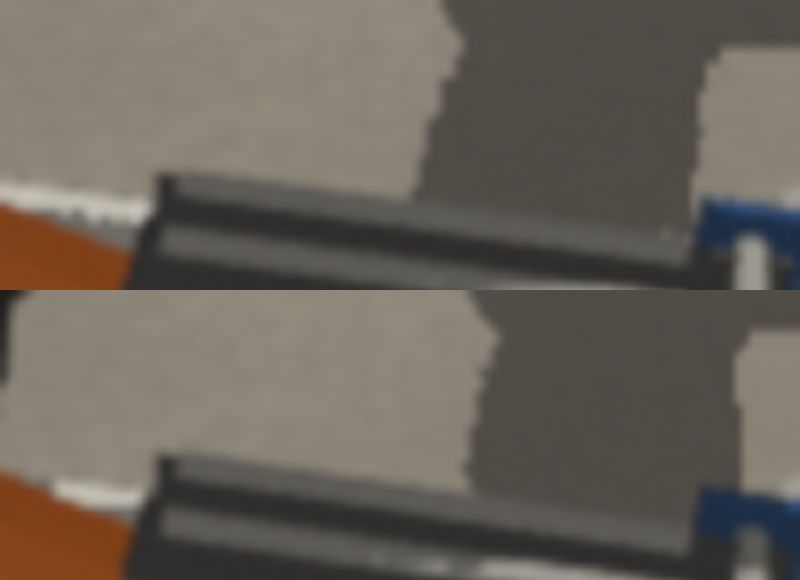

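The before/after crops show the free-end top corner rising about 8–10 px in the enlarged crop (1.1–1.3 px raw, about 4–4.5 mm), with the pivot unchanged. Force and pose are steady, so I hand in.

```bash
python3 -c "
from cell import bot
print(bot.close_job())"
```

```text
the job is handed in; nothing more can be done
None
```

I lifted the larger orange wedge out of its grey mould, laid it flat on the fixture plate, and pushed it thin end first under the rail's free end. I handed in at about 13.3 s, with the wedge still gripped in place (60 N grip setting, 29 mm opening) and the rail resting on it.

**Lift at the free end: about 4 mm.**
- **Kinematics:** the rail made contact at TCP y ≈ -0.077 m, and I pushed about 14.5 mm beyond that, which gives roughly 4.5 mm.
- **Image shift:** three patches along one edge of the rail moved about 1.1 px, or 4 mm, and the pivot stayed still to within 0.3 px.
- **Disagreement:** the patches on the opposite edge read only 0.1 to 0.5 px. I judged those unreliable, because the wedge and shadow also moved there.

**Forces:** the push force stayed steady at about 9 N and the downward press at about 6 N, well inside the limits.

**Other things:** I made no planned contact with anything but the wedge. There was one brief 3.8 N reading as the jaws closed in the mould. I did not re-check every other object after the push.

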